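# Shake the washed nuts out evenly over the drying tray

## Task

Six washed nuts are in the dip shaker on its drain rest: swing its red gate fully open, then hold the shaker over the drying tray and shake the nuts out evenly, so that no quarter of the tray is left bare and no nut lies on another. Do not touch the clean nuts with the fingers, and leave the tray and the other things where they are. Set the empty shaker back on its rest and let go.

Things in the scene. Friction and masses are not known exactly. Their poses are not given: they have to be found in the camera images.
- shaker: Bare sheet-metal dip shaker, a box 54 wide (its y), 44 high (z), flat plain side walls to grip; mass about 0.3 kg plus the nuts. Origin: centre of its underside; nose along its own -x. The body runs x = -56..80 mm, then a 20 mm shoulder narrows to the mouth at x = -86. Floor 2 mm, flat right out to the lip, so nuts slide out when it is tipped nose down; level, they stay.
- shaker_mouth (a point): Centre of the shaker's open mouth, 86 mm ahead of the shaker's origin (its -x), 16 mm above its underside. The mouth is 40 mm wide, 28 mm high inside: at most two nuts abreast.
- gate (a joint): Turn of the red gate plate in front of the mouth, rad: 0 = mouth shut, 1.6 = fully swung aside (end stop); friction about 0.02 N m holds it anywhere. Hinge axis: the shaker's +x, so as it opens the finger tab (upright at 0) goes over towards the shaker's -y and the plate hangs down beside the mouth on the +y side, 16 mm below the shaker's underside.
- gate_pin (a point): Pivot pin of the gate, at x -88.5, y +27, z +34 mm in the shaker's frame.
- gate_tab (a point): Point in the gate's finger tab, 36 mm from the pin and 4 mm ahead of the plate. The tab is 13 mm wide, its end 40 mm from the pin with an 11 mm lip bent forward, straight above the pin when the gate is shut; push it sideways on an arc about the pin.
- drain_rest: Dark steel rest screwed to the bench (base 150 x 78 mm, 9 mm lips), whose two uprights (x = -27 and +65 mm in its frame, 4 mm thick) carry the shaker; the space between them is free for fingers. Their horns, 59 mm apart and flared at the top, rise to 55 mm above the bench and keep the shaker sideways. Origin: on the bench; its -x is where the shaker's nose points.
- rest_seat (a point): Where the shaker's origin belongs on the drain rest: 30 mm above the bench.
- drying_tray: Loose steel drying tray, 200 (x) x 240 (y) mm, 24 mm deep, floor 3 mm thick, rolled rim. Origin: centre of its underside. Two low raised beads (2 mm) on the floor, along its x and y axes, part it into four quarters.
- flat_tin: Flat grey tin with a closed red-patterned lid, 81 x 113 mm, 36 mm high; stays. Origin: centre of underside.
- v_block: Small grey steel V-block, 58 x 44 mm, 40 mm high; stays. Origin: centre of underside.
- masking_tape: Roll of masking tape lying flat, 96 mm across, 25 mm high; stays. Origin: centre of underside.
- nut_0: Brass hexagon nut, 18 mm across flats, 21 mm across corners, 10.8 mm thick, 17 g; origin at its centre, z along its hole. Starts in the shaker. Friction on the metal 0.48 to 0.72: it creeps when shaken at 15-25 degrees nose down, slides by itself from 26-36 degrees.
- nut_1: Brass hexagon nut, 18 mm across flats, 21 mm across corners, 10.8 mm thick, 17 g; origin at its centre, z along its hole. Starts in the shaker. Friction on the metal 0.48 to 0.72: it creeps when shaken at 15-25 degrees nose down, slides by itself from 26-36 degrees.
- nut_2: Brass hexagon nut, 18 mm across flats, 21 mm across corners, 10.8 mm thick, 17 g; origin at its centre, z along its hole. Starts in the shaker. Friction on the metal 0.48 to 0.72: it creeps when shaken at 15-25 degrees nose down, slides by itself from 26-36 degrees.
- nut_3: Brass hexagon nut, 18 mm across flats, 21 mm across corners, 10.8 mm thick, 17 g; origin at its centre, z along its hole. Starts in the shaker. Friction on the metal 0.48 to 0.72: it creeps when shaken at 15-25 degrees nose down, slides by itself from 26-36 degrees.
- nut_4: Brass hexagon nut, 18 mm across flats, 21 mm across corners, 10.8 mm thick, 17 g; origin at its centre, z along its hole. Starts in the shaker. Friction on the metal 0.48 to 0.72: it creeps when shaken at 15-25 degrees nose down, slides by itself from 26-36 degrees.
- nut_5: Brass hexagon nut, 18 mm across flats, 21 mm across corners, 10.8 mm thick, 17 g; origin at its centre, z along its hole. Starts in the shaker. Friction on the metal 0.48 to 0.72: it creeps when shaken at 15-25 degrees nose down, slides by itself from 26-36 degrees.

How it is judged:
By the outcome, as a careful person would: the job done as asked, in the order asked, and still so for the second after the job is handed in, with the robot touching nothing.
It also fails if it takes over 72 s, if anything falls off the work surface, if the arm or the gripper's body presses on something with over 40 N, if the wrist force passes 120 N, or if a joint passes its speed limit or range.

## Robot

A 6-joint arm with a two-finger parallel gripper is mounted at the origin on a cart in front of the work surface, level with it; the furniture and walls round the work are solid. World frame = base frame: x ahead of the robot, y to its left, z up, the work surface at z = 0. Lengths are in m, angles in rad, forces in N, time in s.
With the tool pointing down it reaches from about 0.35 to 0.775 m from the base axis. Payload 7.3 kg.
Tool frame: the origin (TCP) lies at the very end of the fingers, on their centre line; the grasp point (between the pads) lies arm.hold_point_z behind it (arm.hold_point_z is the distance from the TCP to the grasp point, in m); z points along the fingers, y is the line along which they close (so a half turn about z gives the same grasp; the last joint's range is limited). The gripper opens to 92 mm and grips with 3 to 60 N. Pads are 19 mm wide; open, the fingers measure 130 mm over their backs; the gripper's body (75 mm by 190 mm) begins 47 mm behind the grasp point.
Start: joints at [-1.421, 0.342, 1.524, -0, 1.275, -0.146], TCP at [0.153, -0.502, 0.227] pointing down, gripper open.
Joint ranges: [-2.53, 2.53], [-0.77, 2.02], [0.04, 2.7], [-1, 4.14], [0.28, 2.66], [-3.11, 3.11]. Speed limits (rad/s): [2.57, 2.57, 3.14, 3.14, 3.14, 3.14].

## Interface

Orientations are given as [roll, pitch, yaw] about the fixed x, y, z axes, in that order (R = Rz(yaw) Ry(pitch) Rx(roll)).
In Python, from rig import arm, read_camera gives the robot as it stands (arm), with the cameras as plain functions.
- The arm moves only by the shell command python3 drive.py 'ROWS' [OPENING] [FORCE]. ROWS is a JSON list of rows, 1 to 20 of them, each an object with the fields pos (a list: dx, dy, dz in units of 5 mm), turn_vec (a list: a rotation vector rx, ry, rz in rad); a field left out counts as zero; each row is the pose to reach, as a shift and turn from the pose commanded when the command began, along the tool's axes at that moment; what a row does not reach only later rows make up. A row lasts 1/8 s, in which the tool goes at most 0.0625 m and 0.188 rad, less where a joint would pass 70% of its speed; a pose out of reach is approached as far as the arm can. OPENING is the finger opening in m, set as the command begins (- or left out keeps the last). The fingers move at their own pace and stop on an object; FORCE is the grip in N (left out, the last holds). Time passes only in rows, so rows that do not move let the fingers close. It prints the time, the measured TCP pose, the force, the opening and the grip force at its end. Input that does not fit is refused with a message, and nothing moves.
- arm.sense(): the state, without advancing time (a new reading comes with each control period).
- read_camera(name): name is "scene" or "top"; returns a dict with "frame" (480x640x3 uint8, red, green, blue), "mtx" (3x3 intrinsics, pixels), "k1" (the pictures are not rectified: a ray, as slopes to the right and down, at radius r is drawn at 1 + k1 r^2 times it, then the intrinsics apply), "R" (3x3) and "t" (3): a world point X has camera coordinates R X + t. Camera axes: x right, y down, z forward; pixel columns grow to the right and rows downward; lengths in m; the calibration is good to about 2 mm. A picture is of the moment at which its call begins. There is no depth.
- arm.hand_in(): hands the job in; it is judged then, once.
The state is a dict: "time_s": time; "q": joint angles; "qd": joint speeds; "joint_efforts": joint torques, N m; "tool_pos": TCP position; "tcp_rot": TCP orientation; "ft_force": force on the tool from outside, world axes, zero at the start; "moment": the same for the moment, N m; "opening": finger opening in m; "grip_force": force on a finger pad.
Only numpy, scipy, OpenCV 4.12 (cv2) and the standard library are available. Lean on these libraries where they do the work, as an engineer would, in place of code of your own. Each camera call takes 0.05 s, during which the arm holds its last target. There are 200 camera calls.

## Working session

There is one attempt and no reset: what is moved stays moved. The work goes in short steps, Python scripts to look and compute and a shell command to move; the robot and the scene stay as the last step left them, time stands still between calls to the robot, and variables do not carry over. Pictures are saved under pics/ and viewed, at most 10 in all, crops included, and the job is handed in when it is done.

```bash
ls; mkdir -p pics
python3 - <<'E'
from rig import arm, read_camera
import cv2
print(arm.hold_point_z, arm.sense())
for n in("scene","top"):
    c=read_camera(n); cv2.imwrite(f"pics/{n}0.png",c["frame"][:,:,::-1]); print(n,c["mtx"],c["k1"],c["R"],c["t"])
E
```

```text
drive.py
pics
rig.py
0.0188 {'time_s': 0.0, 'q': array([-1.42102773e+00,  3.42752136e-01,  1.52501487e+00, -2.14333644e-05,
        1.27538361e+00, -1.45971320e-01]), 'qd': array([-1.51946602e-03, -4.55721260e-04,  8.27909471e-04,  7.37857186e-05,
        3.50315926e-05,  5.23781168e-04]), 'joint_efforts': array([-8.84700385e-04, -4.31245172e+01, -2.44217545e+01,  7.17379153e-02,
        5.61948004e-02, -1.23763780e-04]), 'tool_pos': array([ 0.15297872, -0.50179663,  0.22603044]), 'tcp_rot': array([-3.14004828e+00, -2.06333952e-04,  2.95746018e-01]), 'ft_force': array([-0.12663615,  0.28910524,  0.00577938]), 'moment': array([0.01228141, 0.02975304, 0.05233624]), 'grip_force': 0.0, 'opening': 0.09164198345308011}
scene [[468.56679833   0.         317.97471518]
 [  0.         468.56679833 237.45391522]
 [  0.           0.           1.        ]] -0.12020753712072246 [[-0.76966766 -0.63834324 -0.01138429]
 [-0.4971976   0.61047984 -0.61652973]
 [ 0.40050747 -0.46886276 -0.78724932]] [0.43063144 0.32017786 0.6892248 ]
top [[468.66998736   0.         314.91696569]
 [  0.         468.66998736 239.20196962]
 [  0.           0.           1.        ]] -0.027303305997166422 [[ 0.00451582 -0.99988471  0.01449722]
 [-0.98531938 -0.00692327 -0.17058072]
 [ 0.17066142 -0.01351408 -0.98523705]] [-0.00692724  0.56164461  0.97032323]
```

View pics/scene0.png

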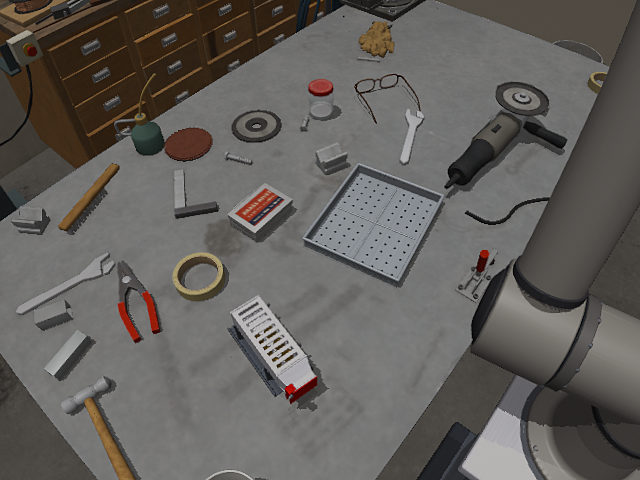

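View pics/top0.png

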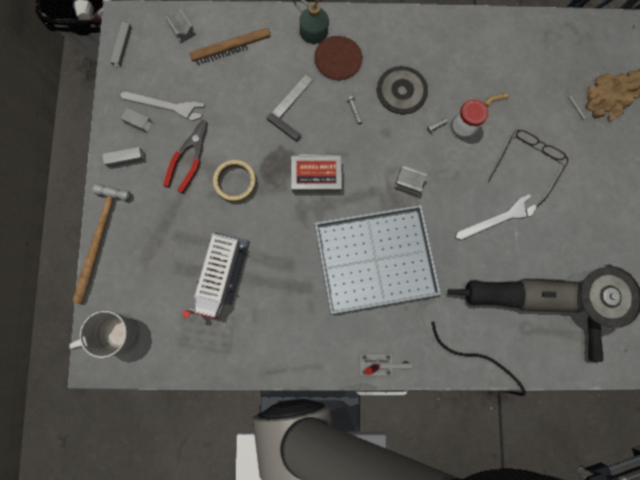

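The scene view shows the shaker at (275,345), its red gate at (300,387) towards the robot, and the tray at (375,222). In the top view the shaker is at (218,275), the red tab at (186,314) and the tray at (378,260). I'll enlarge both shaker views to pick corners.

```bash
cat > h.py <<'E'
import numpy as np, cv2
from rig import arm, read_camera
def und(c,p):
    m=c["mtx"]; d=np.array([c["k1"],0,0,0,0.])
    return cv2.undistortPoints(np.float64(p).reshape(-1,1,2),m,d,None,None,None) .reshape(-1,2) if 0 else _u(c,p)
def _u(c,p):
    p=np.float64(p).reshape(-1,2); m=c["mtx"]; d=(p-m[:2,2])/[m[0,0],m[1,1]]; u=d.copy()
    for _ in range(30): u=d/(1+c["k1"]*(u**2).sum(1,keepdims=True))
    return u
def ray(c,p):
    u=_u(c,p); v=np.c_[u,np.ones(len(u))]@c["R"]; return -c["R"].T@c["t"], v/np.linalg.norm(v,axis=1,keepdims=True)
def plane(c,p,z):
    o,v=ray(c,p); return o+v*((z-o[2])/v[:,2:])
def tri(c1,p1,c2,p2):
    o1,v1=ray(c1,p1);o2,v2=ray(c2,p2);out=[]
    for a,b in zip(v1,v2):
        s,_,_,_=np.linalg.lstsq(np.c_[a,-b],o2-o1,rcond=None)
        A=o1+a*s[0];B=o2+b*s[1]; out.append([*((A+B)/2),np.linalg.norm(A-B)])
    return np.array(out)
def proj(c,X):
    x=np.atleast_2d(X)@c["R"].T+c["t"]; u=x[:,:2]/x[:,2:]; u=u*(1+c["k1"]*(u**2).sum(1,keepdims=True))
    return u*[c["mtx"][0,0],c["mtx"][1,1]]+c["mtx"][:2,2]
E
python3 - <<'E'
from h import *
S=cv2.imread("pics/scene0.png");T=cv2.imread("pics/top0.png")
a=cv2.resize(S[285:410,220:325],None,fx=3.8,fy=3.8,interpolation=cv2.INTER_CUBIC)
b=cv2.resize(T[225:330,175:255],None,fx=4.5,fy=4.5,interpolation=cv2.INTER_CUBIC)
o=np.zeros((480,770,3),np.uint8);o[:a.shape[0],:a.shape[1]]=a;o[:b.shape[0],405:405+b.shape[1]]=b
cv2.imwrite("pics/z1.png",o)
E
```

```text
(no output)
```

View pics/z1.png

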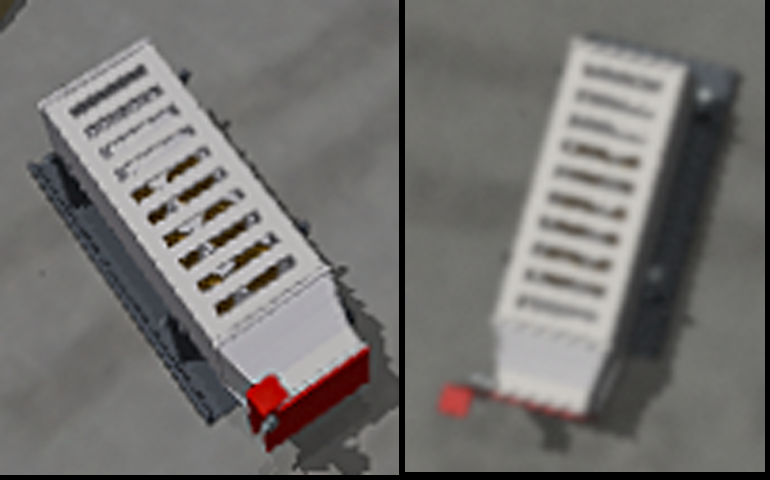

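The crops show the roof corners clearly. In scene crop pixels they are (148,40), (40,105), (215,345) and (330,270). In top crop pixels they are (690,62), (575,38), (494,322) and (612,347). The red tab is at (265,395) and (455,400). The gate is shut, and nuts show through the slots.

Run:
```python
from h import *
s=read_camera("scene");t=read_camera("top")
S=lambda p:np.float64(p)/3.8+[220,285]
T=lambda p:(np.float64(p)-[405,0])/4.5+[175,225]
names="back+y back-y front+y front-y tab".split()
P=tri(s,S([[40,105],[148,40],[215,345],[330,270],[266,380]]),t,T([[575,38],[690,62],[494,322],[612,347],[455,400]]))
for n,p in zip(names,P):print(n,p.round(4))
pt=plane(t,T([[575,38],[690,62],[494,322],[612,347]]),.074)[:,:2]
ps=plane(s,S([[40,105],[148,40],[215,345],[330,270]]),.074)[:,:2]
for q in(pt,ps):
    ax=(q[:2].mean(0)-q[2:].mean(0)); L=np.linalg.norm(ax);u=ax/L
    c=q.mean(0); print("L",L,"W",np.linalg.norm(q[0]-q[1]),np.linalg.norm(q[2]-q[3]),"yaw",np.arctan2(u[1],u[0]),"ctr",c,"origin",c-u*.012)
# tray: bright contour around (378,260)
f=t["frame"]; g=cv2.cvtColor(f,cv2.COLOR_RGB2GRAY); roi=np.zeros_like(g)
for nm,c,seed,poly in(("top",t,(378,260),[(316,221),(423,206),(440,297),(331,314)]),("scene",s,0,[(357,164),(445,197),(400,284),(304,240)])):
    print(nm,plane(c,poly,.024).round(3).tolist())
    p=tri
P=tri(s,[(357,164),(445,197),(400,284),(304,240)],t,[(423,206),(440,297),(331,314),(316,221)])
print(P.round(4),P.mean(0))
# obstacles
print(plane(t,[(316,173),(411,180),(234,181),(103,334),(375,365),(484,293)],.03).round(3))
```

```text
back+y [0.5678 0.2129 0.0734 0.0009]
back-y [0.5568 0.1587 0.0698 0.0021]
front+y [0.4351 0.2444 0.0768 0.0007]
front-y [0.4235 0.1904 0.0714 0.0012]
tab [0.3993 0.2512 0.1138 0.001 ]
L 0.13683994804845742 W 0.05558906491080305 0.05581115773893815 yaw -0.2337753972974502 ctr [0.49598101 0.20170952] origin [0.48430742 0.20448934]
L 0.13480100838952672 W 0.05479718729177578 0.054863642776969423 yaw -0.23320918687959943 ctr [0.49482353 0.2018907 ] origin [0.48314838 0.20466391]
top [[0.607, -0.006, 0.024], [0.644, -0.249, 0.024], [0.439, -0.279, 0.024], [0.401, -0.04, 0.024]]
scene [[0.647, -0.242, 0.024], [0.443, -0.279, 0.024], [0.397, -0.038, 0.024], [0.598, -0.005, 0.024]]
[[ 0.6479 -0.2488  0.0179  0.0055]
 [ 0.4405 -0.2776  0.0267  0.0031]
 [ 0.4    -0.0406  0.019   0.0034]
 [ 0.6061 -0.0081  0.0157  0.0068]] [ 0.5236111  -0.14376347  0.01982291  0.00470567]
[[ 0.717 -0.006  0.03 ]
 [ 0.703 -0.222  0.03 ]
 [ 0.697  0.179  0.03 ]
 [ 0.356  0.448  0.03 ]
 [ 0.295 -0.133  0.03 ]
 [ 0.448 -0.375  0.03 ]]
```

Units first: shifts go in units of 5 mm. So -0.695 m is -139, 0.473 m is 94.6.

```bash
W="x"; python3 drive.py '[{"pos":[74.4, -40.4, -4.8], "turn_vec":[0, 0, 0.25]}, {"pos":[74.4, -40.4, -4.8], "turn_vec":[0, 0, 0.25]}, {"pos":[74.4, -40.4, -4.8], "turn_vec":[0, 0, 0.25]}, {"pos":[74.4, -40.4, -4.8], "turn_vec":[0, 0, 0.25]}, {"pos":[74.4, -40.4, -4.8], "turn_vec":[0, 0, 0.25]}, {"pos":[74.4, -40.4, -4.8], "turn_vec":[0, 0, 0.25]}, {"pos":[94.6, -139, 17.4], "turn_vec":[0, 0, 0.529]}, {"pos":[94.6, -139, 17.4], "turn_vec":[0, 0, 0.529]}, {"pos":[94.6, -139, 17.4], "turn_vec":[0, 0, 0.529]}, {"pos":[94.6, -139, 17.4], "turn_vec":[0, 0, 0.529]}, {"pos":[94.6, -139, 17.4], "turn_vec":[0, 0, 0.529]}, {"pos":[94.6, -139, 17.4], "turn_vec":[0, 0, 0.529]}, {"pos":[94.6, -139, 17.4], "turn_vec":[0, 0, 0.529]}, {"pos":[94.6, -139, 17.4], "turn_vec":[0, 0, 0.529]}, {"pos":[94.6, -139, 17.4], "turn_vec":[0, 0, 0.529]}, {"pos":[94.6, -139, 17.4], "turn_vec":[0, 0, 0.529]}]' 0 20
cat >> h.py <<'E'
O=np.array([.4837,.2046,.030]);YAW=-.2335
def sh():
    s=arm.sense();d=s["tool_pos"]-O;c,n=np.cos(YAW),np.sin(YAW)
    print("t",s["time_s"],"shaker-frame tcp",np.round([c*d[0]+n*d[1],-n*d[0]+c*d[1],d[2]],4),"rot",s["tcp_rot"].round(3),"F",s["ft_force"].round(1),"q",s["q"].round(2),"op",round(s["opening"],4))
E
python3 -c "
from h import *
sh();c=read_camera('scene');cv2.imwrite('pics/s2.png',cv2.resize(c['frame'][260:420,170:370,::-1],None,fx=3.5,fy=3.5))"
```

```text
time_s: 2.2
tool_pos: [0.4018, 0.3032, 0.1385]
tcp_rot: [3.141, 0.001, -0.228]
ft_force: [-0.4, -0.1, -0.6]
opening: 0.0007
grip_force: 0.0
t 2.2 shaker-frame tcp [-0.1025  0.077   0.1085] rot [ 3.141e+00  1.000e-03 -2.280e-01] F [-0.4 -0.1 -0.6] q [0.49 0.4  1.71 0.   1.04 2.29] op 0.0007
```

View pics/s2.png

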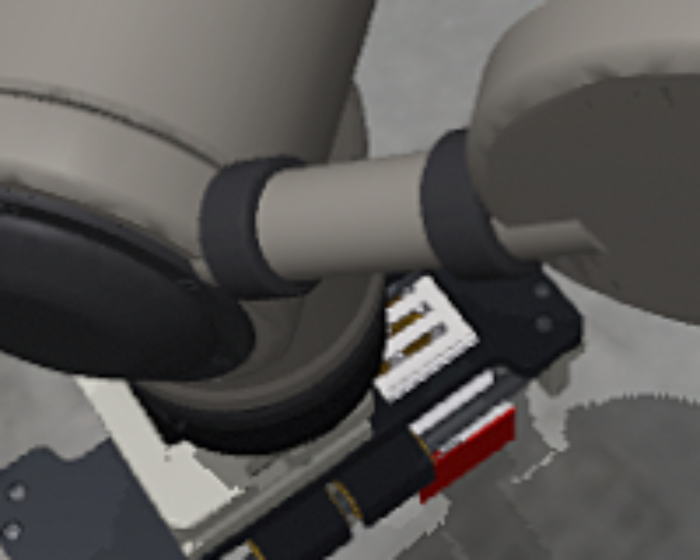

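In the tool's units: 0.083 m is 16.6, 0.07 m is 14.

```bash
python3 drive.py '[{"pos":[0, 0, 9.2]}, {"pos":[0, 1, 9.2]}, {"pos":[0, 3.8, 9.2]}, {"pos":[0, 5.2, 9.2]}, {"pos":[0, 6.6, 9.2]}, {"pos":[0, 8, 9.4]}, {"pos":[0, 9.2, 10]}, {"pos":[0, 10.2, 11]}, {"pos":[0, 11, 11.8]}, {"pos":[0, 12.6, 12.4]}, {"pos":[0, 14, 12.8]}, {"pos":[0, 15.4, 13.2]}, {"pos":[0, 16.6, 13.6]}, {"pos":[0, 16.6, 14]}, {"pos":[0, 16.6, 14]}]'; python3 -c "
from h import *
sh();c=read_camera('top');cv2.imwrite('pics/t3.png',cv2.resize(c['frame'][220:350,140:290,::-1],None,fx=4,fy=4))"
```

```text
time_s: 4.12
tool_pos: [0.3836, 0.2196, 0.0695]
tcp_rot: [3.141, 0.0, -0.233]
ft_force: [0.1, 0.9, 0.3]
opening: 0.0008
grip_force: 0.0
t 4.125 shaker-frame tcp [-0.1008 -0.0086  0.0395] rot [ 3.141  0.    -0.233] F [0.1 0.9 0.3] q [ 0.35  0.4   1.95 -0.    0.79  2.15] op 0.0008
```

```bash
python3 drive.py '[{"pos":[0, 0, 0.5]}, {"pos":[0, 0, 0.5]}, {"pos":[0, 0, -10]}, {"pos":[0, 6, -22]}, {"pos":[0, 18, -22]}, {"pos":[0, 30, -22]}, {"pos":[0, 40, -22]}, {"pos":[0, 40, -22]}]' 0.09; python3 -c "
from h import *
sh()
a=read_camera('top')['frame'][225:330,160:260,::-1];b=read_camera('scene')['frame'][285:410,210:330,::-1]
a=cv2.resize(a,(400,420),interpolation=cv2.INTER_CUBIC);b=cv2.resize(b,(400,417),interpolation=cv2.INTER_CUBIC)
cv2.imwrite('pics/z4.png',np.hstack([a[:417],b]))"
```

```text
time_s: 5.18
tool_pos: [0.3369, 0.0227, 0.1798]
tcp_rot: [3.141, -0.0, -0.239]
ft_force: [0.2, 1.0, 1.1]
opening: 0.0759
grip_force: 0.0
t 5.175 shaker-frame tcp [-0.1008 -0.211   0.1498] rot [ 3.141 -0.    -0.239] F [0.2 1.  1.1] q [-0.16  0.05  2.05 -0.    1.05  1.65] op 0.0759
```

View pics/z4.png

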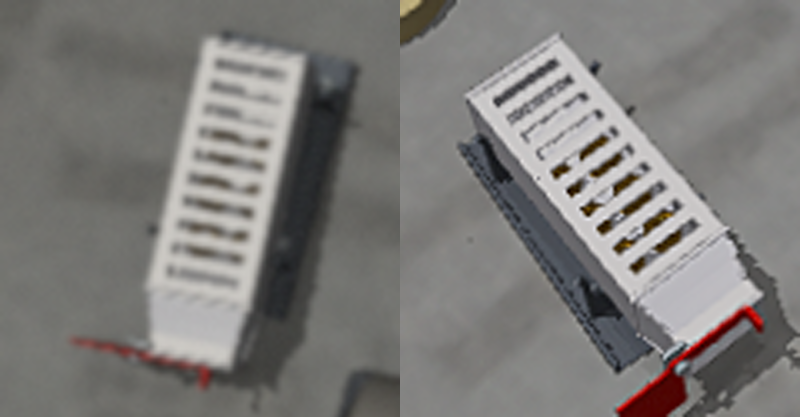

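The gate is fully aside: the tab lies across the top of the mouth at about (715,335) and the plate sticks out at +y at about (650,395). Next comes the grasp.

In the tool's units: -0.208 m is -41.6, 0.145 m is 29.

```bash
python3 drive.py '[{"pos":[23.6, -41.6, 0]}, {"pos":[23.6, -41.6, 0]}, {"pos":[23.6, -41.6, 0]}, {"pos":[23.6, -41.6, 0]}, {"pos":[23.6, -41.6, 6]}, {"pos":[23.6, -41.6, 16]}, {"pos":[23.6, -41.6, 26]}, {"pos":[23.6, -41.6, 29]}, {"pos":[23.6, -41.6, 29]}]' 0.092; python3 -c "
from h import *
sh()"; python3 drive.py '[{}, {}, {}, {}, {}, {}]' 0.03 45;  python3 -c "
from h import *
sh()"
```

```text
time_s: 6.4
tool_pos: [0.5001, 0.2013, 0.0344]
tcp_rot: [3.141, 0.001, -0.232]
ft_force: [1.3, 0.2, 0.8]
opening: 0.0918
grip_force: 0.0
t 6.4 shaker-frame tcp [0.0167 0.0006 0.0044] rot [ 3.141e+00  1.000e-03 -2.320e-01] F [1.3 0.2 0.8] q [ 0.24  0.6   1.71 -0.    0.84  2.04] op 0.0918
time_s: 7.15
tool_pos: [0.5006, 0.2002, 0.0351]
tcp_rot: [-3.141, -0.001, -0.233]
ft_force: [-1.1, -0.6, 4.6]
opening: 0.054
grip_force: 44.5
t 7.15 shaker-frame tcp [ 0.0175 -0.0003  0.0051] rot [-3.141e+00 -1.000e-03 -2.330e-01] F [-1.1 -0.6  4.6] q [ 0.24  0.59  1.71 -0.    0.83  2.04] op 0.054
```

```bash
cat >> h.py <<'E'
from scipy.spatial.transform import Rotation as Ro
C=np.array([.5225,-.1435]);TY=.155
def pose(lx,ly,z,th,yaw):   # aim point in tray frame = lip + 25mm ahead; lip (underside) height z, nose-down th
    ex=np.array([np.cos(TY),np.sin(TY)]);ey=np.array([-ex[1],ex[0]])
    R=Ro.from_euler('z',yaw)*Ro.from_euler('y',-th); a=R.apply([1,0,0]);h=np.array([np.cos(yaw),np.sin(yaw)])
    lip=np.r_[C+lx*ex+ly*ey+.025*h,z]
    return lip+R.apply([.103,0,.003]),R*Ro.from_euler('x',np.pi)
def raw(p,yaw): return np.array(p),Ro.from_euler('z',yaw)*Ro.from_euler('x',np.pi)
def rows(a,*bs):
    for b in bs: print(np.r_[a[1].inv().apply(b[0]-a[0]),(a[1].inv()*b[1]).as_rotvec()].round(4), "world",b[0].round(3))
E
python3 - <<'E'
from h import *
g=raw([.5005,.2007,.035],-.2335); up=raw([.5005,.2007,.17],-.2335)
rows(g,up,pose(.05,.06,.12,0,-.6),pose(.05,.06,.055,0,-.6),pose(.05,.06,.055,.3,-.6))
rows(pose(.05,.06,.055,.3,-.6),*[pose(.05,.06,.055,t,-.6) for t in(0,.35,.4,.45,.5,.6)])
E
```

```text
[ 0.     0.    -0.135  0.     0.     0.   ] world [0.5   0.201 0.17 ]
[ 0.2441  0.3012 -0.088   0.     -0.      0.3665] world [ 0.668 -0.149  0.123]
[ 0.2441  0.3012 -0.023   0.     -0.      0.3665] world [ 0.668 -0.149  0.058]
[ 0.239   0.2992 -0.0533 -0.055   0.2966  0.3637] world [ 0.664 -0.146  0.088]
[-0.0037  0.      0.0306  0.     -0.3    -0.    ] world [ 0.668 -0.149  0.058]
[-0.0003  0.     -0.0051  0.      0.05    0.    ] world [ 0.662 -0.145  0.093]
[-0.0008 -0.     -0.0103  0.      0.1     0.    ] world [ 0.661 -0.144  0.098]
[-0.0016  0.     -0.0154 -0.      0.15    0.    ] world [ 0.659 -0.142  0.103]
[-0.0026  0.     -0.0204  0.      0.2     0.    ] world [ 0.657 -0.141  0.107]
[-0.0055  0.     -0.0303  0.      0.3     0.    ] world [ 0.652 -0.138  0.116]
```

In the tool's units: 0.244 m is 48.8, -0.135 m is -27.

```bash
python3 drive.py '[{"pos":[0, 0, -4]}, {"pos":[0, 0, -10], "turn_vec":[0, -0.05, 0]}, {"pos":[0, 0, -18], "turn_vec":[0, -0.1, 0]}, {"pos":[0, 0, -26], "turn_vec":[0, -0.15, 0]}, {"pos":[0, 0, -27], "turn_vec":[0, -0.15, 0]}, {"pos":[3, 3.6, -27], "turn_vec":[0, -0.15, 0.02]}, {"pos":[8, 10, -27], "turn_vec":[0, -0.15, 0.06]}, {"pos":[14, 17, -27], "turn_vec":[0, -0.15, 0.1]}, {"pos":[20, 24, -27], "turn_vec":[0, -0.15, 0.15]}, {"pos":[26, 32, -27], "turn_vec":[0, -0.15, 0.2]}, {"pos":[32, 40, -26], "turn_vec":[0, -0.15, 0.24]}, {"pos":[38, 47, -24], "turn_vec":[0, -0.15, 0.28]}, {"pos":[43, 53, -22], "turn_vec":[0, -0.15, 0.32]}, {"pos":[46.8, 57.6, -20], "turn_vec":[0, -0.12, 0.35]}, {"pos":[48.8, 60.24, -17.6], "turn_vec":[0, -0.06, 0.3665]}, {"pos":[48.82, 60.24, -17.6], "turn_vec":[0, 0, 0.3665]}, {"pos":[48.82, 60.24, -17.6], "turn_vec":[0, 0, 0.3665]}]';python3 -c "
from h import *
sh()
a=read_camera('top')['frame'][130:350,200:490,::-1];b=read_camera('scene')['frame'][120:340,230:510,::-1]
cv2.imwrite('pics/z5.png',cv2.resize(np.hstack([a,b]),None,fx=1.4,fy=1.4,interpolation=cv2.INTER_CUBIC))"
```

```text
time_s: 9.28
tool_pos: [0.6669, -0.1483, 0.1214]
tcp_rot: [3.141, 0.002, -0.599]
ft_force: [-0.8, -0.3, -4.3]
opening: 0.0542
grip_force: 44.5
t 9.275 shaker-frame tcp [ 0.2599 -0.3009  0.0914] rot [ 3.141e+00  2.000e-03 -5.990e-01] F [-0.8 -0.3 -4.3] q [-0.33  0.72  1.17  0.    1.25  1.84] op 0.0542
```

View pics/z5.png

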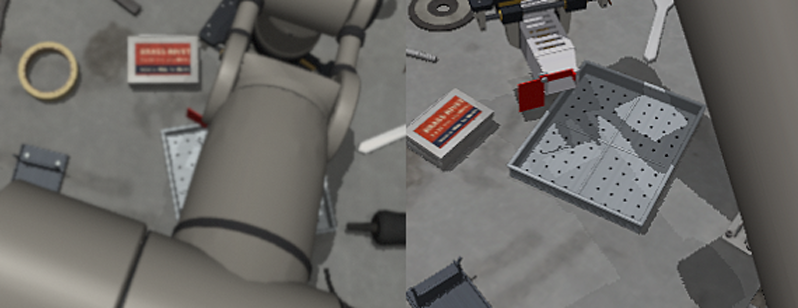

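The scene camera has a clear view of the tray, crop corners (510,170), (585,65), (705,100) and (640,230). The mouth sits above the +x/+y quarter. I'll tip moderately and shake.

```bash
cat >> h.py <<'E'
def nuts(save=None):
    c=read_camera("scene");f=c["frame"]
    ex=np.array([np.cos(TY),np.sin(TY)]);ey=np.array([-ex[1],ex[0]])
    cor=[np.r_[C+a*.095*ex+b*.115*ey,.006] for a,b in((1,1),(1,-1),(-1,-1),(-1,1))]
    roi=np.zeros(f.shape[:2],np.uint8);cv2.fillConvexPoly(roi,proj(c,np.array(cor)).round().astype(int),255)
    h=cv2.cvtColor(f,cv2.COLOR_RGB2HSV);m=cv2.inRange(h,(13,90,40),(32,255,255))&roi
    n,l,st,ce=cv2.connectedComponentsWithStats(m)
    for i in range(1,n):
        if st[i,4]<12: continue
        P=plane(c,ce[i],.0085)[0,:2]-C; print("nut? px",ce[i].round(),"area",st[i,4],"tray xy mm",(1000*P@np.c_[ex,ey]).round())
    if save: cv2.imwrite(save,cv2.resize(f[120:340,230:510,::-1],None,fx=2,fy=2,interpolation=cv2.INTER_CUBIC))
    print("t",arm.sense()["time_s"],"Fz",arm.sense()["ft_force"][2].round(2))
E
python3 drive.py '[{"pos":[-0.6, 0, 9], "turn_vec":[0, 0.18, 0]}, {"pos":[-1.44, 0, 6], "turn_vec":[0, 0.35, 0]}, {"pos":[-2.6, 0, 6], "turn_vec":[0, 0.35, 0]}, {"pos":[-0.2, 0, 6], "turn_vec":[0, 0.35, 0]}, {"pos":[-2.6, 0, 6], "turn_vec":[0, 0.35, 0]}, {"pos":[-0.2, 0, 6], "turn_vec":[0, 0.35, 0]}, {"pos":[-2.6, 0, 6], "turn_vec":[0, 0.35, 0]}, {"pos":[-0.2, 0, 6], "turn_vec":[0, 0.35, 0]}, {"pos":[-1.44, 0, 6], "turn_vec":[0, 0.35, 0]}]';python3 -c "
from h import *
nuts('pics/n6.png');sh()"
```

```text
time_s: 10.5
tool_pos: [0.6635, -0.1461, 0.0931]
tcp_rot: [-3.141, -0.352, -0.601]
ft_force: [0.0, -0.1, -4.3]
opening: 0.0545
grip_force: 44.5
t 10.55 Fz -4.51
t 10.55 shaker-frame tcp [ 0.2543 -0.2989  0.0625] rot [ 3.141 -0.349 -0.6  ] F [-1.5  1.  -4.5] q [-0.28  0.6   1.57 -0.18  0.65  2.02] op 0.0542
```

View pics/n6.png

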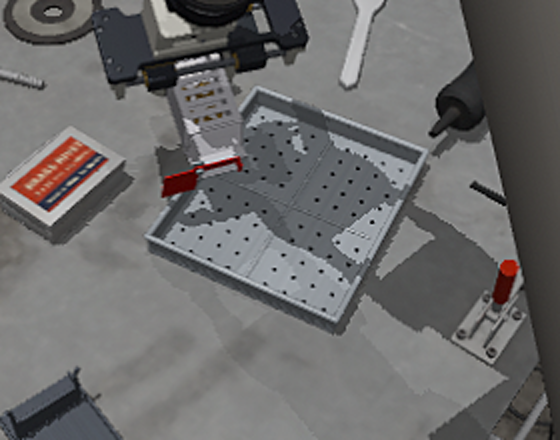

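The mouth at crop (220,165) is over the +x/+y quarter. Nothing is out yet and the nuts still show through the slots. I'll increase the tilt in small steps.

In the tool's units: -0.0051 m is -1.02, -0.008 m is -1.6.

```bash
python3 drive.py '[{"pos":[0, 0, -1.02], "turn_vec":[0, 0.05, 0]}, {"pos":[-1.6, 0, -1.02], "turn_vec":[0, 0.05, 0]}, {"pos":[1.2, 0, -1.02], "turn_vec":[0, 0.05, 0]}, {"pos":[-1.6, 0, -1.02], "turn_vec":[0, 0.05, 0]}, {"pos":[1.2, 0, -1.02], "turn_vec":[0, 0.05, 0]}, {"pos":[0, 0, -1.02], "turn_vec":[0, 0.05, 0]}]' >/dev/null;python3 -c "
from h import *
nuts()"
python3 drive.py '[{"pos":[0, 0, -1.02], "turn_vec":[0, 0.05, 0]}, {"pos":[-1.6, 0, -1.02], "turn_vec":[0, 0.05, 0]}, {"pos":[1.2, 0, -1.02], "turn_vec":[0, 0.05, 0]}, {"pos":[0, 0, -1.02], "turn_vec":[0, 0.05, 0]}]' >/dev/null;python3 -c "
from h import *
nuts('pics/n7.png')"
```

```text
t 11.35 Fz -4.99
nut? px [344. 220.] area 61 tray xy mm [59. 29.]
t 11.9 Fz -4.73
```

```bash
python3 -c "
from h import *
nuts()
P=lambda x,y,t,z=.055:pose(x,y,z,t,-.6)
rows(P(.05,.06,.45),P(.05,.06,.2,.06),P(.05,.0,.2,.06),P(.05,-.06,.2,.06),P(.05,-.06,.38),P(.05,-.06,.45))"
```

```text
nut? px [346. 226.] area 68 tray xy mm [48. 41.]
t 11.95 Fz -4.6
[-0.0003 -0.      0.0211  0.     -0.25   -0.    ] world [ 0.666 -0.147  0.083]
[ 0.0367  0.0437  0.039   0.     -0.25   -0.    ] world [ 0.675 -0.207  0.083]
[ 0.0738  0.0874  0.0568  0.     -0.25   -0.    ] world [ 0.685 -0.266  0.083]
[ 0.074   0.0874  0.043   0.     -0.07    0.    ] world [ 0.68  -0.263  0.096]
[0.074  0.0874 0.0358 0.     0.     0.    ] world [ 0.677 -0.261  0.103]
```

In the tool's units: 0.0874 m is 17.48, 0.074 m is 14.8.

```bash
python3 drive.py '[{"pos":[0, 0, 4.22], "turn_vec":[0, -0.25, 0]}, {"pos":[0, 0, 4.22], "turn_vec":[0, -0.25, 0]}, {"pos":[7.4, 8.74, 7.8], "turn_vec":[0, -0.25, 0]}, {"pos":[14.8, 17.48, 11.36], "turn_vec":[0, -0.25, 0]}, {"pos":[14.8, 17.48, 11.36], "turn_vec":[0, -0.25, 0]}, {"pos":[14.8, 17.48, 11.36], "turn_vec":[0, -0.25, 0]}]';python3 -c "
from h import *
nuts('pics/n8.png')"
```

```text
time_s: 12.7
tool_pos: [0.6844, -0.2664, 0.0822]
tcp_rot: [3.142, -0.198, -0.601]
ft_force: [1.1, 0.4, -4.0]
opening: 0.054
grip_force: 44.5
nut? px [350. 200.] area 67 tray xy mm [ 76. -24.]
nut? px [346. 226.] area 66 tray xy mm [48. 42.]
t 12.75 Fz -3.44
```

View pics/n8.png

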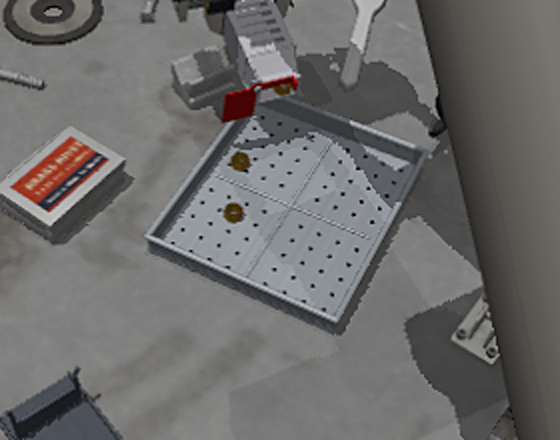

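Two nuts are down, one in +x/+y at crop (233,212) and one in +x/-y at (240,160), parted by the bead. A third waits at the mouth at (283,88). I'll move to the -x/-y quarter.

```bash
python3 -c "
from h import *
P=lambda x,y,t,z=.055:pose(x,y,z,t,-.6)
rows(P(.05,-.06,.2,.06),P(.02,-.06,.1,.06),P(-.02,-.06,.1,.06),P(-.05,-.06,.1,.06),P(-.05,-.06,.2,.055),P(-.05,-.06,.35,.055),P(-.05,-.06,.4))"
```

```text
[-0.0216  0.0206  0.006  -0.     -0.1    -0.    ] world [ 0.656 -0.272  0.073]
[-0.0502  0.048   0.0002 -0.     -0.1    -0.    ] world [ 0.617 -0.278  0.073]
[-0.0716  0.0685 -0.0042 -0.     -0.1    -0.    ] world [ 0.587 -0.282  0.073]
[-0.0724  0.0685 -0.0096  0.      0.      0.    ] world [ 0.586 -0.281  0.078]
[-0.074   0.0685 -0.0249  0.      0.15    0.    ] world [ 0.582 -0.279  0.093]
[-0.075   0.0685 -0.03    0.      0.2     0.    ] world [ 0.58  -0.278  0.098]
```

Units first: shifts go in units of 5 mm. So -0.082 m is -16.4, -0.074 m is -14.8.

```bash
python3 drive.py '[{"pos":[-4.32, 4.12, 1.2], "turn_vec":[0, -0.1, 0]}, {"pos":[-10.04, 9.6, 0], "turn_vec":[0, -0.1, 0]}, {"pos":[-13, 12.4, -0.6], "turn_vec":[0, -0.1, 0]}, {"pos":[-14.32, 13.7, -0.84], "turn_vec":[0, -0.1, 0]}, {"pos":[-14.48, 13.7, -1.92]}, {"pos":[-14.8, 13.7, -4.98], "turn_vec":[0, 0.15, 0]}, {"pos":[-14.8, 13.7, -4.98], "turn_vec":[0, 0.15, 0]}, {"pos":[-16.4, 13.7, -4.98], "turn_vec":[0, 0.15, 0]}, {"pos":[-13.6, 13.7, -4.98], "turn_vec":[0, 0.15, 0]}, {"pos":[-14.8, 13.7, -4.98], "turn_vec":[0, 0.15, 0]}]';python3 -c "
from h import *
nuts()"
```

```text
time_s: 14.0
tool_pos: [0.5845, -0.2806, 0.0935]
tcp_rot: [-3.142, -0.352, -0.6]
ft_force: [0.1, 0.8, -3.0]
opening: 0.0543
grip_force: 44.5
nut? px [350. 200.] area 67 tray xy mm [ 76. -24.]
nut? px [413. 203.] area 70 tray xy mm [-44. -87.]
nut? px [346. 226.] area 66 tray xy mm [48. 42.]
t 14.05 Fz -3.69
```

```bash
python3 drive.py '[{"pos":[-0.2, 0, 3], "turn_vec":[0, -0.15, 0]}, {"pos":[-0.2, 0, 3], "turn_vec":[0, -0.15, 0]}, {"pos":[-0.2, 0, 3], "turn_vec":[0, -0.15, 0]}]';python3 -c "
from h import *
nuts('pics/n9.png')"
```

```text
time_s: 14.42
tool_pos: [0.5859, -0.2817, 0.0781]
tcp_rot: [3.141, -0.201, -0.6]
ft_force: [-0.0, 0.5, -4.0]
opening: 0.0545
grip_force: 44.5
nut? px [350. 200.] area 67 tray xy mm [ 76. -24.]
nut? px [413. 203.] area 70 tray xy mm [-44. -87.]
nut? px [346. 226.] area 66 tray xy mm [48. 42.]
t 14.475 Fz -4.04
```

View pics/n9.png

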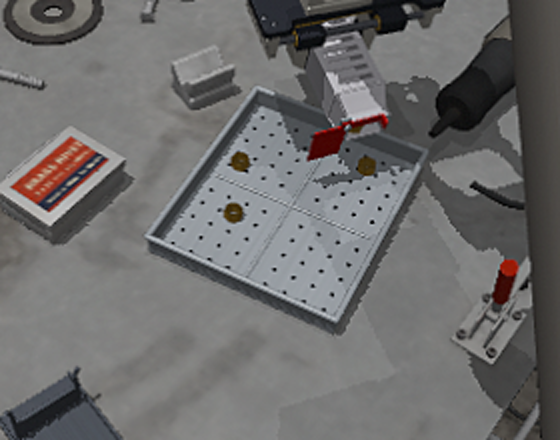

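The third nut is in -x/-y at crop (367,165), and another waits at the mouth at (352,125). The -x/+y quarter is next.

```bash
python3 -c "
from h import *
P=lambda x,y,t,z=.055:pose(x,y,z,t,-.6)
rows(P(-.05,-.06,.2),P(-.05,-.02,.1,.06),P(-.05,.02,.1,.06),P(-.05,.055,.1,.06),P(-.05,.055,.2),P(-.05,.055,.35),P(-.05,.055,.4),P(-.04,.02,.1,.06),P(-.04,.02,.35))"
```

```text
[-0.0261 -0.0291 -0.     -0.     -0.1    -0.    ] world [ 0.581 -0.243  0.073]
[-0.053  -0.0583 -0.0055 -0.     -0.1    -0.    ] world [ 0.575 -0.203  0.073]
[-0.0765 -0.0838 -0.0103 -0.     -0.1    -0.    ] world [ 0.57  -0.169  0.073]
[-0.0772 -0.0838 -0.0157  0.      0.      0.    ] world [ 0.568 -0.168  0.078]
[-0.0788 -0.0838 -0.031   0.      0.15    0.    ] world [ 0.564 -0.165  0.093]
[-0.0799 -0.0838 -0.0361  0.      0.2     0.    ] world [ 0.563 -0.164  0.098]
[-0.0458 -0.0651 -0.004  -0.     -0.1    -0.    ] world [ 0.585 -0.202  0.073]
[-0.0482 -0.0651 -0.0248  0.      0.15    0.    ] world [ 0.58  -0.198  0.093]
```

In the tool's units: -0.087 m is -17.4, -0.0838 m is -16.76.

```bash
python3 drive.py '[{"pos":[-5.22, -5.82, 0], "turn_vec":[0, -0.1, 0]}, {"pos":[-10.6, -11.66, -1.1], "turn_vec":[0, -0.1, 0]}, {"pos":[-14, -15.4, -1.8], "turn_vec":[0, -0.1, 0]}, {"pos":[-15.3, -16.76, -2.06], "turn_vec":[0, -0.1, 0]}, {"pos":[-15.44, -16.76, -3.14]}, {"pos":[-15.76, -16.76, -6.2], "turn_vec":[0, 0.15, 0]}, {"pos":[-15.76, -16.76, -6.2], "turn_vec":[0, 0.15, 0]}, {"pos":[-17.4, -16.76, -6.2], "turn_vec":[0, 0.15, 0]}, {"pos":[-14.6, -16.76, -6.2], "turn_vec":[0, 0.15, 0]}, {"pos":[-15.76, -16.76, -6.2], "turn_vec":[0, 0.15, 0]}]';python3 -c "
from h import *
nuts()"
```

```text
time_s: 15.72
tool_pos: [0.5669, -0.1673, 0.094]
tcp_rot: [-3.141, -0.353, -0.601]
ft_force: [-0.8, 0.6, -4.7]
opening: 0.0543
grip_force: 44.5
nut? px [350. 200.] area 67 tray xy mm [ 76. -24.]
nut? px [413. 203.] area 68 tray xy mm [-43. -86.]
nut? px [346. 226.] area 66 tray xy mm [48. 42.]
nut? px [382. 241.] area 79 tray xy mm [-33.  40.]
t 15.775 Fz -4.49
```

In the tool's units: 0.015 m is 3, -0.001 m is -0.2.

```bash
python3 drive.py '[{"pos":[-0.2, 0, 3], "turn_vec":[0, -0.15, 0]}, {"pos":[-0.2, 0, 3], "turn_vec":[0, -0.15, 0]}, {"pos":[-0.2, 0, 3], "turn_vec":[0, -0.15, 0]}]';python3 -c "
from h import *
nuts('pics/n10.png')"
```

```text
time_s: 16.15
tool_pos: [0.5677, -0.1681, 0.0784]
tcp_rot: [3.141, -0.201, -0.6]
ft_force: [-0.9, -0.3, -4.0]
opening: 0.0541
grip_force: 44.5
nut? px [350. 200.] area 69 tray xy mm [ 76. -24.]
nut? px [413. 203.] area 65 tray xy mm [-43. -86.]
nut? px [346. 226.] area 67 tray xy mm [48. 42.]
nut? px [383. 242.] area 72 tray xy mm [-34.  40.]
t 16.2 Fz -3.41
```

View pics/n10.png

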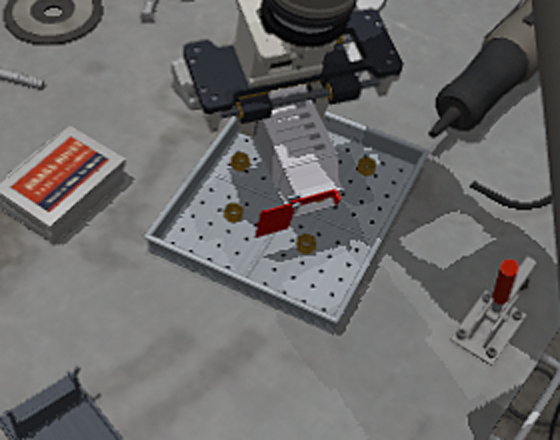

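All four quarters now hold one nut each, at crop (233,212), (240,160), (367,165) and (306,243). Two nuts are left, for the free spots near tray (10,85) and (15,-75) mm.

```bash
python3 -c "
from h import *
P=lambda x,y,t,z=.055:pose(x,y,z,t,-.6)
rows(P(-.05,.055,.2),P(.01,.085,.15),P(.01,.085,.3),P(.01,.085,.38),P(.01,.085,.43),P(.01,.085,.48),P(.01,.085,.53))"
```

```text
[ 0.0227 -0.063   0.0097 -0.     -0.05    0.    ] world [ 0.624 -0.129  0.073]
[ 0.0219 -0.063  -0.0057 -0.      0.1     0.    ] world [ 0.62  -0.127  0.088]
[ 0.0205 -0.063  -0.0138  0.      0.18    0.    ] world [ 0.618 -0.125  0.096]
[ 0.0193 -0.063  -0.0188 -0.      0.23    0.    ] world [ 0.616 -0.124  0.101]
[ 0.0178 -0.063  -0.0238  0.      0.28    0.    ] world [ 0.614 -0.123  0.105]
[ 0.0161 -0.063  -0.0286  0.      0.33    0.    ] world [ 0.612 -0.121  0.11 ]
```

In the tool's units: -0.063 m is -12.6, -0.03 m is -6.

```bash
python3 drive.py '[{"pos":[2.2, -6, 1], "turn_vec":[0, -0.05, 0]}, {"pos":[4.54, -12.6, 1.94], "turn_vec":[0, -0.05, 0]}, {"pos":[4.38, -12.6, -1.14], "turn_vec":[0, 0.1, 0]}, {"pos":[4.1, -12.6, -2.76], "turn_vec":[0, 0.18, 0]}, {"pos":[4.1, -12.6, -2.76], "turn_vec":[0, 0.18, 0]}, {"pos":[2.4, -12.6, -2.76], "turn_vec":[0, 0.18, 0]}, {"pos":[5.2, -12.6, -2.76], "turn_vec":[0, 0.18, 0]}, {"pos":[2.4, -12.6, -2.76], "turn_vec":[0, 0.18, 0]}, {"pos":[5.2, -12.6, -2.76], "turn_vec":[0, 0.18, 0]}, {"pos":[4.1, -12.6, -2.76], "turn_vec":[0, 0.18, 0]}]' >/dev/null;python3 -c "
from h import *
nuts()"
python3 drive.py '[{"pos":[0, 0, -1.02], "turn_vec":[0, 0.05, 0]}, {"pos":[-1.6, 0, -1.02], "turn_vec":[0, 0.05, 0]}, {"pos":[1.2, 0, -1.02], "turn_vec":[0, 0.05, 0]}, {"pos":[0, 0, -1.02], "turn_vec":[0, 0.05, 0]}]' >/dev/null;python3 -c "
from h import *
nuts()"
```

```text
nut? px [413. 203.] area 64 tray xy mm [-44. -86.]
nut? px [346. 227.] area 54 tray xy mm [47. 43.]
nut? px [351. 240.] area 151 tray xy mm [22. 69.]
nut? px [383. 242.] area 72 tray xy mm [-33.  40.]
t 17.5 Fz -4.57
nut? px [413. 203.] area 63 tray xy mm [-44. -86.]
nut? px [346. 227.] area 58 tray xy mm [47. 43.]
nut? px [335. 238.] area 77 tray xy mm [53. 79.]
nut? px [355. 241.] area 79 tray xy mm [13. 67.]
nut? px [383. 241.] area 71 tray xy mm [-33.  40.]
t 18.05 Fz -4.0
```

```bash
python3 -c "
from h import *
P=lambda x,y,t,z=.055:pose(x,y,z,t,-.6)
rows(P(.01,.085,.43),P(.01,.085,.2),P(.04,-.07,.1,.12))"
python3 drive.py '[{"pos":[0, 0, 4.1], "turn_vec":[0, -0.25, 0]}, {"pos":[0, 0, 4.1], "turn_vec":[0, -0.25, 0]}, {"pos":[0, 0, 4.1], "turn_vec":[0, -0.25, 0]}]';python3 -c "
from h import *
nuts()"
```

```text
[-0.002  -0.      0.0236  0.     -0.23   -0.    ] world [ 0.623 -0.129  0.078]
[ 0.1389  0.0923  0.0278  0.     -0.33    0.    ] world [ 0.678 -0.278  0.133]
time_s: 18.42
tool_pos: [0.6241, -0.1305, 0.0822]
tcp_rot: [3.142, -0.181, -0.601]
ft_force: [-0.2, 1.2, -2.7]
opening: 0.0541
grip_force: 44.5
nut? px [413. 203.] area 67 tray xy mm [-44. -86.]
nut? px [346. 226.] area 63 tray xy mm [48. 42.]
nut? px [335. 238.] area 73 tray xy mm [53. 80.]
nut? px [355. 241.] area 78 tray xy mm [13. 67.]
nut? px [383. 241.] area 72 tray xy mm [-33.  40.]
t 18.475 Fz -3.71
```

Six nuts are down: three in the +x/+y quarter, at least 38 mm apart, and one in each of the others. I'll raise the shaker, level it and verify.

```bash
python3 -c "
from h import *
p,R=pose(.01,.085,.055,.43,-.6); cur=(p+R.apply([0,0,.0205]),R*Ro.from_rotvec([0,-.25,0]))
print(cur[0],arm.sense()['tool_pos'])
rows(cur,raw([.62,-.13,.19],-.6),raw([.60,-.02,.19],-.6))
lv=raw([.60,-.02,.19],-.6)
rows(lv,raw([.5003,.2006,.15],-.2335),raw([.5003,.2006,.035],-.2335))"
```

```text
[ 0.623183   -0.12907427  0.08203079] [ 0.62337266 -0.12987273  0.08201299]
[ 0.0173  0.0026 -0.1066  0.     -0.18   -0.    ] world [ 0.62 -0.13  0.19]
[-0.0601 -0.0769 -0.1207  0.     -0.18   -0.    ] world [ 0.6  -0.02  0.19]
[-0.2068 -0.1258  0.04   -0.      0.     -0.3665] world [0.5   0.201 0.15 ]
[-0.2068 -0.1258  0.155  -0.      0.     -0.3665] world [0.5   0.201 0.035]
```

In the tool's units: -0.1207 m is -24.14, -0.1066 m is -21.32.

```bash
python3 drive.py '[{"pos":[2, 0.3, -10], "turn_vec":[0, -0.1, 0]}, {"pos":[3.46, 0.52, -21.32], "turn_vec":[0, -0.18, 0]}, {"pos":[-12.02, -15.38, -24.14], "turn_vec":[0, -0.18, 0]}, {"pos":[-12.02, -15.38, -24.14], "turn_vec":[0, -0.18, 0]}, {"pos":[-12.02, -15.38, -24.14], "turn_vec":[0, -0.18, 0]}, {"pos":[-12.02, -15.38, -24.14], "turn_vec":[0, -0.18, 0]}]';python3 -c "
from h import *
nuts()"
python3 drive.py '[{"pos":[-10.4, -6.2, 0], "turn_vec":[0, 0, -0.09]}, {"pos":[-20.8, -12.6, 2], "turn_vec":[0, 0, -0.18]}, {"pos":[-31, -18.8, 4], "turn_vec":[0, 0, -0.27]}, {"pos":[-41.36, -25.16, 8], "turn_vec":[0, 0, -0.3665]}, {"pos":[-41.36, -25.16, 8], "turn_vec":[0, 0, -0.3665]}, {"pos":[-41.36, -25.16, 8], "turn_vec":[0, 0, -0.3665]}, {"pos":[-41.36, -25.16, 8], "turn_vec":[0, 0, -0.3665]}]';python3 -c "
from h import *
nuts();sh()"
```

```text
time_s: 19.23
tool_pos: [0.5999, -0.0204, 0.1905]
tcp_rot: [3.141, -0.001, -0.599]
ft_force: [-0.3, 0.3, -4.1]
opening: 0.0544
grip_force: 44.5
nut? px [350. 200.] area 67 tray xy mm [ 76. -24.]
nut? px [413. 203.] area 63 tray xy mm [-44. -86.]
nut? px [346. 226.] area 68 tray xy mm [48. 41.]
nut? px [335. 238.] area 77 tray xy mm [53. 79.]
nut? px [355. 241.] area 79 tray xy mm [13. 67.]
nut? px [383. 242.] area 73 tray xy mm [-33.  40.]
t 19.275 Fz -3.4
time_s: 20.15
tool_pos: [0.5018, 0.1985, 0.1509]
tcp_rot: [-3.141, -0.001, -0.236]
ft_force: [0.2, 0.0, -3.0]
opening: 0.0541
grip_force: 44.5
nut? px [413. 203.] area 63 tray xy mm [-44. -86.]
nut? px [346. 226.] area 66 tray xy mm [48. 42.]
nut? px [335. 238.] area 72 tray xy mm [53. 80.]
nut? px [355. 241.] area 70 tray xy mm [13. 67.]
nut? px [383. 241.] area 68 tray xy mm [-34.  40.]
t 20.2 Fz -4.09
t 20.2 shaker-frame tcp [ 0.0189 -0.0017  0.1208] rot [-3.141e+00 -1.000e-03 -2.360e-01] F [ 0.6 -0.3 -4.1] q [ 0.24  0.44  1.6  -0.    1.1   2.04] op 0.0543
```

```bash
python3 drive.py '[{}, {"pos":[0, 0, 6]}, {"pos":[0, 0, 12]}, {"pos":[0, 0, 17]}, {"pos":[0, 0, 20]}, {"pos":[0, 0, 21.2]}, {"pos":[0, 0, 22.2]}, {"pos":[0, 0, 22.2]}]';python3 -c "
from h import *
sh()"
python3 drive.py '[{"pos":[0, 0, 0.4]}, {"pos":[0, 0, 0.8]}, {"pos":[0, 0, 0.8]}]';python3 -c "
from h import *
sh()"
```

```text
time_s: 21.2
tool_pos: [0.5009, 0.2001, 0.0398]
tcp_rot: [-3.141, -0.001, -0.233]
ft_force: [0.6, 1.2, -4.0]
opening: 0.054
grip_force: 44.4
t 21.2 shaker-frame tcp [ 0.0178 -0.0004  0.0098] rot [-3.141e+00 -1.000e-03 -2.330e-01] F [ 0.6  1.2 -4. ] q [ 0.24  0.59  1.71 -0.    0.84  2.04] op 0.054
time_s: 21.58
tool_pos: [0.5007, 0.2001, 0.0356]
tcp_rot: [-3.141, -0.0, -0.233]
ft_force: [1.2, 1.7, -4.3]
opening: 0.054
grip_force: 44.4
t 21.575 shaker-frame tcp [ 0.0176 -0.0004  0.0056] rot [-3.141 -0.    -0.233] F [ 1.2  1.7 -4.3] q [0.24 0.59 1.71 0.   0.84 2.04] op 0.054
```

In the tool's units: 0.0015 m is 0.3, 0.001 m is 0.2.

```bash
python3 drive.py '[{"pos":[0, 0, 0.2]}, {"pos":[0, 0, 0.3]}, {"pos":[0, 0, 0.3]}]';python3 drive.py '[{}, {}, {}, {}, {}]' .092; python3 drive.py '[{"pos":[0, 0, -4]}, {"pos":[0, 0, -12]}, {"pos":[0, 0, -24]}, {"pos":[0, 0, -32]}, {"pos":[-10, 12, -32]}, {"pos":[-20, 24, -32]}, {"pos":[-20, 34, -32]}, {"pos":[-20, 44, -32]}, {"pos":[-20, 44, -32]}]';python3 - <<'E'
from h import *
s=read_camera("scene");t=read_camera("top")
cv2.imwrite("pics/s11.png",s["frame"][:,:,::-1]);cv2.imwrite("pics/t11.png",t["frame"][:,:,::-1])
for n,c in(("scene",s),("top",t)):
    o=cv2.imread(f"pics/{n}0.png")
    # white body roof: compare mask before/after, and red gate
    for tag,f in(("before",o),("after",c["frame"][:,:,::-1].copy())):
        h=cv2.cvtColor(f,cv2.COLOR_BGR2HSV);m=cv2.inRange(h,(0,0,165),(180,40,255))
        r=np.zeros_like(m);(x0,y0,x1,y1)=(220,285,325,410) if n=="scene" else (180,228,250,320);r[y0:y1,x0:x1]=255
        m=cv2.morphologyEx(m&r,cv2.MORPH_CLOSE,np.ones((9,9)))
        k=max(cv2.findContours(m,0,2)[0],key=cv2.contourArea);print(n,tag,cv2.minAreaRect(k))
nuts();sh()
E
```

```text
time_s: 21.95
tool_pos: [0.5007, 0.2001, 0.0351]
tcp_rot: [-3.141, -0.001, -0.233]
ft_force: [-2.9, -0.2, 6.3]
opening: 0.0539
grip_force: 44.4
time_s: 22.58
tool_pos: [0.5005, 0.1999, 0.0339]
tcp_rot: [3.141, 0.0, -0.233]
ft_force: [0.3, -0.1, 0.5]
opening: 0.0914
grip_force: 0.0
time_s: 23.7
tool_pos: [0.3514, 0.0058, 0.1943]
tcp_rot: [3.141, -0.001, -0.241]
ft_force: [0.3, 0.8, 0.1]
opening: 0.0918
grip_force: 0.0
scene before ((274.25531005859375, 342.7626647949219), (101.0612564086914, 38.91773223876953), 55.96786880493164)
scene after ((276.19647216796875, 342.9178466796875), (103.81016540527344, 39.2713623046875), 53.64280319213867)
top before ((213.446044921875, 274.8702087402344), (25.26665687561035, 79.28992462158203), 15.572542190551758)
top after ((214.22752380371094, 275.5140380859375), (25.40912628173828, 80.04998016357422), 12.994616508483887)
nut? px [350. 200.] area 67 tray xy mm [ 76. -24.]
nut? px [346. 226.] area 66 tray xy mm [48. 42.]
nut? px [335. 238.] area 72 tray xy mm [53. 80.]
nut? px [355. 241.] area 70 tray xy mm [13. 67.]
t 23.85 Fz 0.22
t 23.85 shaker-frame tcp [-0.0823 -0.2203  0.1641] rot [-3.141e+00 -1.000e-03 -2.340e-01] F [-0.5  0.2  0.2] q [-0.19  0.06  1.99  0.    1.09  1.61] op 0.092
```

Run:
```python
from h import *
z=cv2.imread("pics/z4.png")
for n,old,r in(("top",z[:,:400],(225,330,160,260)),("scene",z[:,400:],(285,410,210,330))):
    im=cv2.imread("pics/t11.png" if n=="top" else "pics/s11.png")[r[0]:r[1],r[2]:r[3]]
    b=cv2.resize(im,(400,420 if n=="top" else 417),interpolation=cv2.INTER_CUBIC)[:417]
    g=[cv2.cvtColor(x,cv2.COLOR_BGR2GRAY).astype(np.float32) for x in(old,b)]
    m=np.zeros(g[0].shape,np.uint8)
    if n=="top": cv2.fillConvexPoly(m,np.array([[200,25],[315,50],[245,380],[140,370]]),255); f=4
    else: cv2.fillConvexPoly(m,np.array([[60,90],[165,25],[340,240],[370,320],[290,370]]),255); f=3.34
    m[:]=m
    W=np.eye(2,3,dtype=np.float32)
    cc,W=cv2.findTransformECC(g[0],g[1],W,cv2.MOTION_AFFINE,(3,200,1e-6),m,5)
    c=np.array([220,200,1.]) ;a=np.array([260,40,1.]);e=np.array([195,360,1.])
    print(n,cc,W.round(4).tolist(),[((W@p-p[:2])/f).round(2) for p in(c,a,e)],"px shift; mean diff",cv2.mean(cv2.absdiff(*g),m)[0])
```

```text
top 0.9712476200572002 [[0.994700014591217, -0.007799999788403511, 2.434299945831299], [0.011599999852478504, 0.9995999932289124, -2.566999912261963]] [array([-0.07, -0.02]), array([0.19, 0.11]), array([-0.35, -0.11])] px shift; mean diff 5.735553201932268
scene 0.810712377566899 [[0.9995999932289124, -0.0020000000949949026, 0.46639999747276306], [0.00430000014603138, 0.9988999962806702, -0.8367999792098999]] [array([-0.  , -0.03]), array([0.09, 0.07]), array([-0.1 , -0.11])] px shift; mean diff 12.028749046705645
```

```bash
python3 -c "
from rig import arm, read_camera
print(arm.hand_in())"
```

```text
the job is handed in; nothing more can be done
None
```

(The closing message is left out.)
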